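# Make up a staining kit and a sampling kit

## Task

Make up the two kits in their moulded trays from the stock along the front of the bench. Staining kit, in the tray with two round wells: the dropper bottle upright in the smaller well, the smaller beaker upright in the larger well and the forceps lying in the long groove; sampling kit, in the tray with one big well: the lidded specimen cup upright in the well and the thick capped marker lying in the groove. The larger beaker and the thin pen are not wanted: leave them where they are.

Things in the scene. Friction and masses are not known exactly. Their poses are not given: they have to be found in the camera images.
- stain_tray: Light-grey moulded tray fixed to the bench, 136 (x) x 164 (y) x 28 mm high; origin: centre of underside. Tool groove along its y at the -x edge: centre line x = -43, 34 wide, 150 long, 6 deep, floor 22 mm above origin. Two round wells 20 deep, floors 8 mm above origin: smaller, 46 across, at x 26, y 40; larger, 62 across, at x 26, y -32. Left or right of the other tray, yaw up to 0.18 rad.
- sample_tray: Light-grey moulded tray fixed to the bench, 136 (x) x 164 (y) x 28 mm high; origin: centre of underside. Tool groove along its y at the -x edge: centre line x = -43, 34 wide, 150 long, 6 deep, floor 22 mm above origin. One round well, 74 across, at x 26, y 0, 20 deep, its floor 8 mm above origin. Both trays light grey with darker liners.
- dropper_bottle: Amber dropper bottle with a black rubber bulb, standing, 102 mm high; round body 33 mm across up to 60 mm, then a cap 24 mm across and the narrow bulb. Origin at the centre of its underside, z up. 70 g. Loose.
- small_beaker: The smaller of two glass beakers, standing open, about 45 mm across (48 over the spout, along its y), 58 mm high. Origin at the centre of its underside, z up. 54 g. Loose.
- forceps: Steel forceps lying flat, 126 mm long along their y, 16 mm wide (x) and 10 mm high (z). Origin at the middle of the underside. 25 g. Loose.
- sample_cup: White plastic specimen cup with a screw lid, closed, standing in the front row (like cups in the back left corner are no part of this), 62 mm across the lid, 68 mm high. Origin at the centre of its underside, z up. 60 g. Loose.
- marker: Thick white marker with a coloured cap, lying, 135 mm long along its y, 17 mm thick. Origin at mid length on its underside as it first lies, 8 mm below the centre line (this point turns with the marker if it rolls). 16 g. Loose.
- large_beaker: Spare: the larger glass beaker, standing, 53 to 56 mm across, 70 mm high. Origin at the centre of its underside. Not wanted, to be left alone. Loose.
- pen: Spare: thin ballpoint pen lying, 145 mm long along its y, 9 to 11 mm thick, thinner than the marker and without a cap. Origin at mid length on its underside. Not wanted, to be left alone. Loose.

How it is judged:
By the outcome, as a careful person would: the job done as asked, in the order asked, and still so for the second after the job is handed in, with the robot touching nothing.
It also fails if it takes over 136 s, if anything falls off the work surface, if the arm or the gripper's body presses on something with over 40 N, if the wrist force passes 120 N, or if a joint passes its speed limit or range.

## Robot

A 6-joint arm with a two-finger parallel gripper is mounted at the origin on a cart in front of the work surface, level with it; the furniture and walls round the work are solid. World frame = base frame: x ahead of the robot, y to its left, z up, the work surface at z = 0. Lengths are in mm, angles in rad, forces in N, time in s.
With the tool pointing down it reaches from about 300 to 775 mm from the base axis. Payload 14.6 kg.
Tool frame: the origin (TCP) lies on the centre line of the jaws, within the pads' length; the fingertips stand 11 mm ahead of it and the grasp point (between the pads) lies 8 mm behind it; x points along the fingers, y is the direction in which the jaws open and shut, and the axes are right-handed (so a half turn about x gives the same grasp; the last joint's range is limited). The gripper opens to 94 mm and grips with 3 to 60 N. Pads are 16 mm wide; open, the fingers measure 119 mm over their backs; the gripper's body (75 mm by 177 mm) begins 78 mm behind the grasp point.
Start: joints at [-1.401, 0.3, 1.521, -0, 1.321, -0.067], TCP at [129.02, -534.643, 216.446] pointing down, gripper open.
Joint ranges: [-3.03, 3.03], [-0.79, 2.21], [0.23, 2.52], [-1.04, 4.18], [0, 3.07], [-2.55, 2.55]. Speed limits (rad/s): [2.22, 2.22, 2.57, 3.14, 3.14, 3.14].

## Interface

Orientations are given as [roll, pitch, yaw] about the fixed x, y, z axes, in that order (R = Rz(yaw) Ry(pitch) Rx(roll)).
In Python, from cell import manip gives the robot as it stands.
- The arm moves only by the shell command python3 -m handwheel 'ROWS' [OPENING] [FORCE]. ROWS is JSON, a list of rows, each a list of 2 entries, a list of its own where there are three numbers: the shift along the tool's x, y, z in mm, then the turn about the tool's x in rad. In form: [[[x, y, z], spin], ...]. A call has exactly 10 rows; each row shifts and turns the commanded pose from where the row before left it, along the tool's axes as they then stand; what a row does not reach is not made up. A row lasts 1/8 s, in which the tool goes at most 62.5 mm and 10.7 degrees, less where a joint would pass 70% of its speed; a pose out of reach is approached as far as the arm can. A call with a gripper value outside its range is refused whole. OPENING is the closure in counts, from 0 (fully open) to 255 (shut), set as the call begins (- or left out, the last holds). The fingers move at their own pace and stop on an object; FORCE is the grip in N (left out, the last holds). Time passes only in rows, so rows that do not move let the fingers close, or fill a call up. It gives the time, the measured TCP pose, the force and the opening at its end, in the units of the state.
- manip.read_state(): the state, without advancing time (a new reading comes with each control period).
- manip.camera(name): name is "scene" or "top"; returns a dict with "pixels" (384x512x3 uint8, red, green, blue), "z_map" (384x512 float32, mm along the optical axis (not along the pixel's ray), 0 where there is no reading), "mtx" (3x3 intrinsics, pixels), "k1" (the pictures are not rectified: a ray, as slopes to the right and down, at radius r is drawn at 1 + k1 r^2 times it, then the intrinsics apply), "xyz" and "orientation" of the camera in the world. Camera axes: x right, y up, looking along -z (the intrinsics and any distortion apply to the point x, -y, -z); pixel columns grow to the right and rows downward; lengths in mm; the calibration is good to about 2 mm. A picture is of the moment at which its call begins.
- manip.sign_off(): hands the job in, once; it reports no verdict.
Trained networks look in the newest picture that a camera, given by its name, has taken for a name from the list of things; names that differ only in an ending like _2 or _b are one class to them, and where a whole thing is asked for, a point or a joint stands for the part that bears it (a point fixed in the world has none). Each returns a list of dicts, best first, with "confidence" (0 to 1); they miss things now and then, are a little off and sometimes report something else, mostly with a low value. They report only what shows in the picture. A call takes as long as a camera call.
- manip.cut_out(target, camera): "region" (384x512 bool, what is visible of it) and "centre" ([column, row] in pixels, amid what is visible of it).
The state is a dict: "clock": time; "joints": joint angles; "qd": joint speeds; "effort": joint torques, N m; "eef_pos": TCP position; "eef_rot": TCP orientation; "wrist_force": force on the tool from outside, world axes, zero at the start; "moment": the same for the moment, N m; "finger_gap": finger opening in mm.
Only numpy, scipy, OpenCV 4.12 (cv2) and the standard library are available. Lean on these libraries where they do the work, as an engineer would, in place of code of your own. Each camera call takes 0.05 s, during which the arm holds its last target. There are 200 camera calls.

## Working session

There is one attempt and no reset: what is moved stays moved. The work goes in short steps, Python scripts to look and compute and a shell command to move; the robot and the scene stay as the last step left them, time stands still between calls to the robot, and variables do not carry over. Pictures are saved under pics/ and viewed, about 12 in all and at most 16, crops included, and the job is handed in when it is done.

```bash
mkdir -p pics; ls; cat > h.py <<'E'
import numpy as np, cv2
from scipy.spatial.transform import Rotation as R
from cell import manip
def cam(n):
    return manip.camera(n)
def Rc(c): return R.from_euler('xyz',c['orientation']).as_matrix()
def cloud(c):
    K=np.array(c['mtx']);h,w=c['z_map'].shape
    u,v=np.meshgrid(np.arange(w),np.arange(h))
    d=np.stack([(u-K[0,2])/K[0,0],(v-K[1,2])/K[1,1]],-1)
    s=d.copy()
    for _ in range(8): s=d/(1+c['k1']*(s**2).sum(-1,keepdims=True))
    z=c['z_map'][...,None]
    p=np.concatenate([s[...,:1]*z,-s[...,1:]*z,-z],-1)
    return p@Rc(c).T+np.array(c['xyz'])
def st():
    s=manip.read_state();print(s['clock'],np.round(s['eef_pos'],1),np.round(s['eef_rot'],3),'f',np.round(s['wrist_force'],1),'gap',s['finger_gap'],'j',np.round(s['joints'],2))
    return s
E
python3 - <<'E'
from h import *
s=st();print(R.from_euler('xyz',s['eef_rot']).as_matrix().round(3))
for n in('scene','top'):
    c=cam(n);print(n,c['xyz'],c['orientation'],c['mtx'],c['k1'])
    cv2.imwrite(f'pics/{n}0.png',cv2.resize(c['pixels'][...,::-1],(800,600)))
    P=cloud(c);ok=c['z_map']>0
    for t in 'stain_tray sample_tray dropper_bottle small_beaker forceps sample_cup marker large_beaker pen'.split():
        for o in manip.cut_out(t,n):
            m=o['region']&ok;q=P[m]
            if len(q)==0: print(t,o['confidence'],o['centre'],'nodepth');continue
            print(t,round(o['confidence'],2),np.round(o['centre']),m.sum(),o['region'].sum(),np.median(q,0).round(),np.percentile(q,3,0).round(),np.percentile(q,97,0).round())
E
```

```text
pics
0.0 [ 129.  -534.4  215.9] [-1.65   1.57   1.729] f [0.7 0.7 0.3] gap 94.00168547052708 j [-1.4   0.3   1.52  0.    1.32 -0.07]
[[-0.     0.235 -0.972]
 [ 0.001 -0.972 -0.235]
 [-1.    -0.001 -0.   ]]
scene [ 50.91218864 535.18254813 765.2377068 ] [ 0.79834348  0.01940411 -2.47145412] [[394.10689692   0.         251.43971731]
 [  0.         394.10689692 193.040533  ]
 [  0.           0.           1.        ]] -0.0608650773459126
stain_tray 0.2 [312. 184.] 277 277 [ 414. -159.   50.] [ 403. -171.    7.] [ 430. -152.   91.]
sample_tray 0.74 [211. 201.] 2765 2776 [597.  32.  24.] [533. -48.   4.] [674. 112.  29.]
sample_tray 0.3 [229. 293.] 12 12 [388. 210.  11.] [384. 204.   2.] [396. 214.  13.]
dropper_bottle 0.7 [313. 183.] 317 318 [ 414. -159.   49.] [ 403. -174.    2.] [ 432. -152.   95.]
dropper_bottle 0.52 [258. 241.] 142 142 [433.  56.   8.] [392.  13.   4.] [476.  98.  10.]
small_beaker 0.82 [349. 148.] 275 275 [ 412. -370.   40.] [ 393. -405.   10.] [ 433. -361.   58.]
forceps 0.45 [230. 291.] 2 2 [390. 210.  12.] [389. 209.  12.] [391. 211.  13.]
sample_cup 0.78 [282. 20
[... 585 characters left out ...]
] 2119 2129 [599. 272.  24.] [537. 193.   5.] [664. 351.  32.]
sample_tray 0.61 [234. 163.] 2135 2149 [610.  30.  25.] [543. -49.   5.] [676. 106.  32.]
dropper_bottle 0.44 [300. 221.] 101 101 [ 422. -166.   62.] [ 407. -182.   19.] [ 438. -154.   99.]
small_beaker 0.49 [366. 224.] 201 201 [ 415. -389.   17.] [ 396. -403.   -3.] [ 437. -362.   58.]
forceps 0.49 [180. 232.] 20 20 [393. 209.   5.] [385. 202.  -4.] [401. 215.  14.]
sample_cup 0.64 [264. 214.] 280 281 [435. -61.  67.] [410. -85.  62.] [460. -36.  71.]
marker 0.55 [146. 219.] 158 158 [440. 315.  13.] [398. 276.   8.] [489. 348.  19.]
large_beaker 0.84 [329. 222.] 245 247 [ 422. -268.   25.] [ 400. -289.   18.] [ 444. -239.   70.]
```

View pics/scene0.png

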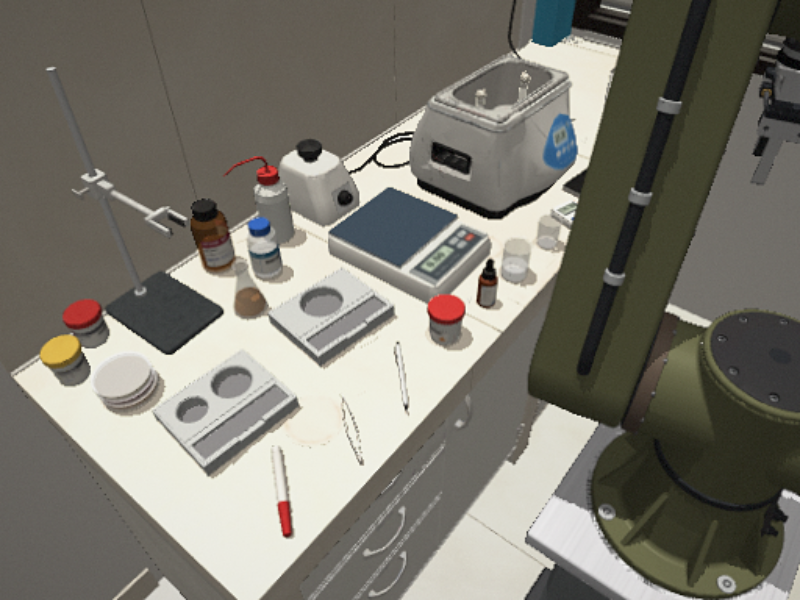

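View pics/top0.png

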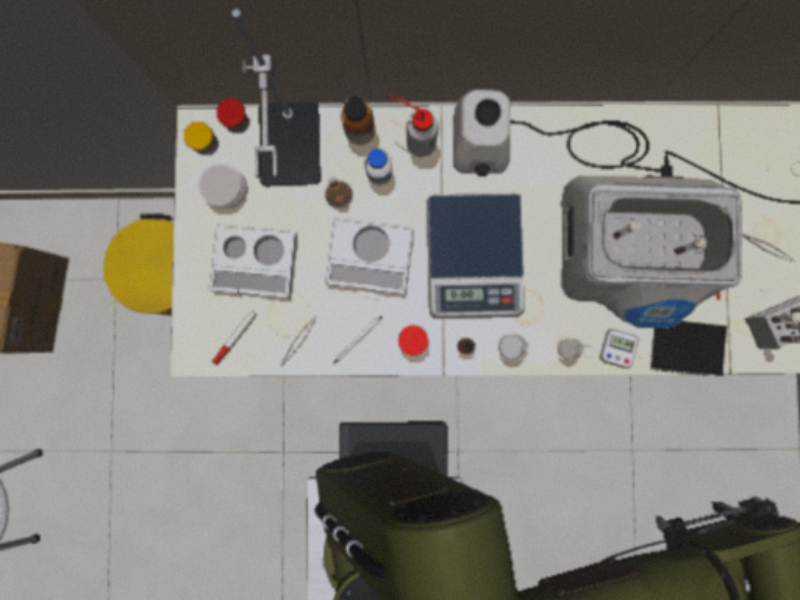

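The scene view (800 px wide) shows the stain tray at (228,410), the sample tray at (332,315), marker (281,490), forceps (351,430), pen (401,378), cup (446,318), dropper (487,284), large beaker (515,260) and small beaker (548,232). The top view agrees on all of these. Next I'll measure precisely.

```bash
python3 - <<'E'
from h import *
ct=cam('top');cs=cam('scene')
Pt=cloud(ct);Ps=cloud(cs)
np.savez('d0.npz',t=Pt,s=Ps)
for t,P,n in(('stain_tray',Pt,'top'),('sample_tray',Pt,'top'),('sample_tray',Ps,'scene')):
    o=manip.cut_out(t,n)[0];q=P[o['region']]
    q=q[(q[:,2]>18)&(q[:,2]<40)]
    print(t,n,cv2.minAreaRect(q[:,:2].astype(np.float32)), np.median(q[:,2]))
    # template fit: deep cells
    Q=P[o['region']]; from scipy.optimize import minimize
    wells=[(26,40,23),(26,-32,31)] if 'stain' in t else [(26,0,37)]
    c0=np.array(cv2.minAreaRect(q[:,:2].astype(np.float32))[0])
    def cost(v):
        c,s=np.cos(v[2]),np.sin(v[2]);d=Q[:,:2]-v[:2];l=np.stack([c*d[:,0]+s*d[:,1],-s*d[:,0]+c*d[:,1]],1)
        h=np.full(len(l),28.)
        sg=lambda r:1/(1+np.exp(-r/1.5))
        h-=6*sg(17-abs(l[:,0]+43))*sg(75-abs(l[:,1]))
        for x,y,r in wells: h-=20*sg(r-np.hypot(l[:,0]-x,l[:,1]-y))
        h*=sg(68-abs(l[:,0]))*sg(82-abs(l[:,1]))
        return np.minimum(abs(Q[:,2]-h-0),8).mean()
    b=min((minimize(cost,[*c0,a],method='Nelder-Mead',options=dict(initial_simplex=np.array([[*c0,a],[c0[0]+6,c0[1],a],[c0[0],c0[1]+6,a],[*c0,a+.06]]))) for a in(-.12,0,.12)),key=lambda r:r.fun)
    print('  fit',b.x.round(3),b.fun)
# height profile of obstacles
A=np.concatenate([Pt.reshape(-1,3),Ps.reshape(-1,3)])
for nm,(x0,x1,y0,y1) in dict(balance=(445,660,-250,-80),bath=(440,700,-560,-320)).items():
    m=(A[:,0]>x0)&(A[:,0]<x1)&(A[:,1]>y0)&(A[:,1]<y1);B=A[m]
    for a in range(x0,x1,20):
        z=B[(B[:,0]>=a)&(B[:,0]<a+20),2]
        if len(z):print(nm,a,np.percentile(z,95).round(),end='; ')
    print()
# round objects: top-slice circle
for t,zt in(('dropper_bottle',102),('small_beaker',58),('sample_cup',68),('large_beaker',70)):
    for n,P in(('top',Pt),('scene',Ps)):
        o=manip.cut_out(t,n)
        if not o: continue
        q=P[o[0]['region']]
        k=q[(q[:,2]>zt-8)&(q[:,2]<zt+8)] if t!='dropper_bottle' else q[q[:,2]>72]
        if len(k)<4: print(t,n,len(k));continue
        print(t,n,len(k),cv2.minEnclosingCircle(k[:,:2].astype(np.float32)),k.mean(0).round(1))
def crop(c,x0,y0,x1,y1,f):
    im=c['pixels'][y0:y1,x0:x1,::-1]
    return cv2.resize(im,None,fx=f,fy=f,interpolation=cv2.INTER_CUBIC)
a=crop(cs,160,210,280,350,4); b=crop(ct,130,190,400,245,2.9)
cv2.imwrite('pics/c1.png',a);cv2.imwrite('pics/c2.png',b)
E
```

```text
stain_tray top ((600.916015625, 273.45147705078125), (169.00021362304688, 139.08221435546875), 84.46231842041016) 26.031085022768934
  fit [ 6.01096e+02  2.73953e+02 -8.50000e-02] 3.109897616838392
sample_tray top ((609.6531982421875, 28.482894897460938), (166.99964904785156, 139.12860107421875), 82.2873306274414) 26.069027679722467
  fit [ 6.09959e+02  2.82370e+01 -1.33000e-01] 2.8868352177658223
sample_tray scene ((607.0750122070312, 28.20360565185547), (167.49180603027344, 141.737548828125), 82.4972915649414) 26.17713679104179
  fit [ 6.07891e+02  2.63650e+01 -1.47000e-01] 2.7414269647909153
balance 445 4.0; balance 465 47.0; balance 485 54.0; balance 505 53.0; balance 525 54.0; balance 545 63.0; balance 565 65.0; balance 585 65.0; balance 605 65.0; balance 625 65.0; balance 645 65.0; 
bath 440 108.0; bath 460 142.0; bath 480 166.0; bath 500 187.0; bath 520 220.0; bath 540 228.0; bath 560 227.0; bath 580 226.0; bath 600 226.0; bath 620 227.0; bath 640 225.0; bath 660 225.0; bath 680 227.0; 
dropper_bottle top 38 ((422.14678955078125, -169.2499237060547), 10.719797134399414) [ 422.7 -168.6   85.2]
dropper_bottle scene 60 ((419.28955078125, -167.42098999023438), 11.422524452209473) [ 417.5 -164.6   83.1]
small_beaker top 46 ((417.82958984375, -381.79119873046875), 25.858718872070312) [ 417.9 -385.3   56.5]
small_beaker scene 60 ((415.8460388183594, -380.560791015625), 23.598247528076172) [ 414.4 -381.7   54.1]
sample_cup top 296 ((434.345947265625, -60.646080017089844), 30.201412200927734) [434.9 -60.7  66.8]
sample_cup scene 347 ((430.5827941894531, -60.54731750488281), 31.074615478515625) [429.2 -58.1  66.2]
large_beaker top 49 ((422.41033935546875, -265.30316162109375), 28.58182716369629) [ 421.7 -268.9   68. ]
large_beaker scene 84 ((417.5002746582031, -265.0728454589844), 28.84925079345703) [ 417.7 -266.1   66.4]
```

View pics/c1.png

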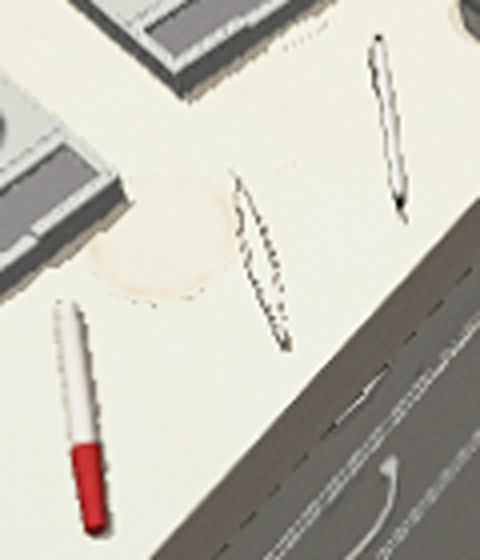

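View pics/c2.png

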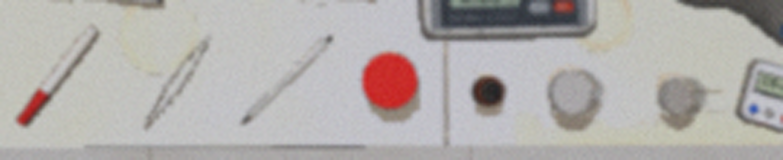

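```bash
python3 - <<'E'
from h import *
d=np.load('d0.npz');
for k in 'ts':
    A=d[k].reshape(-1,3);print(k)
    for x in range(430,490,10):
        r=[]
        for y in range(-510,-280,20):
            z=A[(A[:,0]>=x)&(A[:,0]<x+10)&(A[:,1]>=y)&(A[:,1]<y+20),2];r.append(int(z.max()) if len(z) else -1)
        print(x,r)
# forceps & marker & pen end points on plane, crop c1: scale4 offset(160,210)
c=cam('scene');K=c['mtx']
def px(u,v,z):
    d=np.array([(u-K[0,2])/K[0,0],(v-K[1,2])/K[1,1]]);s=d
    for _ in range(8): s=d/(1+c['k1']*(s@s))
    r=Rc(c)@np.array([s[0],-s[1],-1]);o=np.array(c['xyz']);return (o+r*(z-o[2])/r[2]).round(1)
for n,z,p in(('forceps',5,[(237,172),(288,348)]),('marker',8,[(64,302),(96,532)]),('pen',5,[(378,36),(402,212)])):
    e=[px(160+u/4-.375,210+v/4-.375,z) for u,v in p];dd=e[0]-e[1];print(n,e,'mid',(e[0]+e[1])/2,'len',np.linalg.norm(dd),'yaw',np.degrees(np.arctan2(dd[1],dd[0])))
P=d['s']
m=manip.cut_out('marker','scene')[0]['region'];q=P[m];q=q[q[:,2]>5];print(cv2.minAreaRect(q[:,:2].astype(np.float32)))
E
```

```text
t
430 [18, 20, 20, 5, 3, 57, 61, 57, 2, 3, 68, 67]
440 [20, 24, 20, 5, 3, 4, 6, 2, 2, 5, 2, 72]
450 [112, 97, 19, 4, 4, 5, 2, 5, 2, 3, 3, 6]
460 [130, 114, 4, 3, 4, 3, 5, 1, 5, 4, 4, 2]
470 [143, 138, 120, 4, 6, 1, 4, 5, 3, 3, 5, 2]
480 [156, 153, 138, 6, 4, 2, 3, 3, 4, 4, 5, 50]
s
430 [18, 18, 17, -1, -1, 57, 57, 58, -1, -1, -1, 68]
440 [18, 18, 17, -1, -1, 2, 1, -1, -1, -1, -1, 69]
450 [121, 15, 14, -1, 3, 2, 1, -1, -1, -1, 0, 1]
460 [139, 133, 0, 2, 1, 2, 1, 0, -1, -1, 2, 1]
470 [151, 147, 124, 0, 2, 0, 1, 1, -1, 3, 2, 37]
480 [161, 152, 145, 1, 2, 1, 1, 1, 1, 2, 2, 50]
forceps [array([482. , 140.9,   5. ]), array([380. , 213.5,   5. ])] mid [431.  177.2   5. ] len 125.19888178414374 yaw -35.44191891816008
marker [array([496.8, 269.8,   8. ]), array([386.6, 354.1,   8. ])] mid [441.7  311.95   8.  ] len 138.7462792293905 yaw -37.41500465939016
pen [array([482.6,   3. ,   5. ]), array([385.8, 103.6,   5. ])] mid [434.2  53.3   5. ] len 139.60873898148355 yaw -46.10282205661038
((277.4252624511719, 411.51959228515625), (24.598464965820312, 515.5557861328125), 58.63637924194336)
```

```bash
python3 -m handwheel '[[[0,0,0],0.118],[[0,0,0],0.119],[[0,-45.7,-36.4],0],[[0,-45.7,-36.4],0],[[0,-45.7,-36.4],0],[[0,-45.7,-36.4],0],[[0,-45.7,-36.4],0],[[0,-45.7,-36.4],0],[[0,-45.7,-36.4],0],[[0,-45.7,-36.4],0]]' 90 20; python3 -c "
from h import *
st()"
```

```text
clock: 3.0
eef_pos: [421.3, -167.4, 216.8]
eef_rot: [2.667, 1.57, -0.475]
wrist_force: [-0.0, -0.6, -0.6]
finger_gap: 60.7
3.0 [ 421.3 -167.4  216.8] [ 2.667  1.57  -0.475] f [-0.  -0.6 -0.6] gap 60.694574270454105 j [-0.46  0.08  1.78 -0.    1.28  1.11]
```

```bash
python3 -m handwheel '[[[30,0,0],0],[[30,0,0],0],[[30,0,0],0],[[30,0,0],0],[[30,0,0],0],[[18,0,0],0],[[10,0,0],0],[[5,0,0],0],[[0,0,0],0],[[0,0,0],0]]' && python3 -m handwheel '[[[0,0,0],0],[[0,0,0],0],[[0,0,0],0],[[0,0,0],0],[[0,0,0],0],[[0,0,0],0],[[-10,0,0],0],[[-30,0,0],0],[[-30,0,0],0],[[-30,0,0],0]]' 255 20
```

```text
clock: 4.25
eef_pos: [420.6, -169.2, 34.0]
eef_rot: [2.673, 1.57, -0.469]
wrist_force: [-0.9, -0.2, -0.7]
finger_gap: 60.6
clock: 5.5
eef_pos: [420.2, -169.0, 135.0]
eef_rot: [2.694, 1.57, -0.448]
wrist_force: [-0.3, -1.0, -0.9]
finger_gap: 32.2
```

```bash
python3 - <<'E'
from h import *
d=np.load('d0.npz');A=np.concatenate([d[k].reshape(-1,3) for k in 'ts'])
for y in range(0,440,40):
    r=[]
    for x in range(660,860,20):
        z=A[(A[:,0]>=x)&(A[:,0]<x+20)&(A[:,1]>=y)&(A[:,1]<y+40),2];r.append(int(np.sort(z)[-3]) if len(z)>3 else -1)
    print(y,r)
E
python3 -m handwheel '[[[0,-48,-10],0],[[0,-48,-20],0],[[0,-48,-20],0],[[0,-48,-20],0],[[0,-48,-20],0],[[0,-48,-20],0],[[0,-48,-20],0],[[0,-48,-20],0],[[0,-48,-20],0],[[0,-48,-20],0]]'
```

```text
0 [31, 5, 3, 4, 4, 116, 117, 115, 4, 108]
40 [31, 29, 5, 46, 55, 18, 3, 3, 4, 118]
80 [32, 29, 30, 101, 102, 34, 3, 4, 3, 4]
120 [3, 5, 4, 21, 23, 20, 21, 20, 19, 19]
160 [28, 3, 257, 258, 259, 259, 256, 256, 256, 256]
200 [30, 4, 255, 259, 258, 258, 253, 254, 256, 257]
240 [31, 4, 3, 3, 4, 19, 21, 20, 19, 19]
280 [33, 4, 37, 46, 47, 48, 46, 4, 4, 5]
320 [32, 4, 45, 47, 49, 48, 46, 44, 67, 70]
360 [3, 4, 42, 47, 47, 47, 45, 3, 71, 71]
400 [3, 4, 6, 4, 4, 4, 3, 4, 67, 69]
clock: 6.75
eef_pos: [610.7, 312.4, 134.1]
eef_rot: [-3.075, 1.571, 0.067]
wrist_force: [1.2, -1.5, 0.5]
finger_gap: 32.1
```

```bash
python3 -m handwheel '[[[0,1.7,-10],0],[[0,0,-8.6],0],[[30,0,0],0],[[20,0,0],0],[[10,0,0],0],[[0,0,0],0],[[0,0,0],0],[[0,0,0],0],[[0,0,0],0],[[0,0,0],0]]' && python3 - <<'E'
from h import *
st()
for n in('scene','top'):
    c=cam(n);P=cloud(c)
    for o in manip.cut_out('dropper_bottle',n)[:2]:
        q=P[o['region']];print(n,o['confidence'],o['centre'],np.median(q,0).round(1),np.percentile(q,5,0).round(),np.percentile(q,95,0).round())
    if n=='scene': cv2.imwrite('pics/p1.png',cv2.resize(c['pixels'][200:330,60:230,::-1],None,fx=4,fy=4,interpolation=cv2.INTER_CUBIC))
E
```

```text
clock: 8.0
eef_pos: [629.0, 309.2, 73.7]
eef_rot: [-2.784, 1.571, 0.357]
wrist_force: [0.0, 0.1, -0.3]
finger_gap: 31.9
8.0 [629.  309.2  73.7] [-2.784  1.571  0.357] f [ 0.   0.1 -0.3] gap 31.8745988806382 j [ 0.4   0.77  1.16 -0.    1.22  1.98]
scene 0.96 [116.3, 248.2] [618.2 311.9  91.2] [613. 297.  46.] [628. 323. 128.]
```

View pics/p1.png

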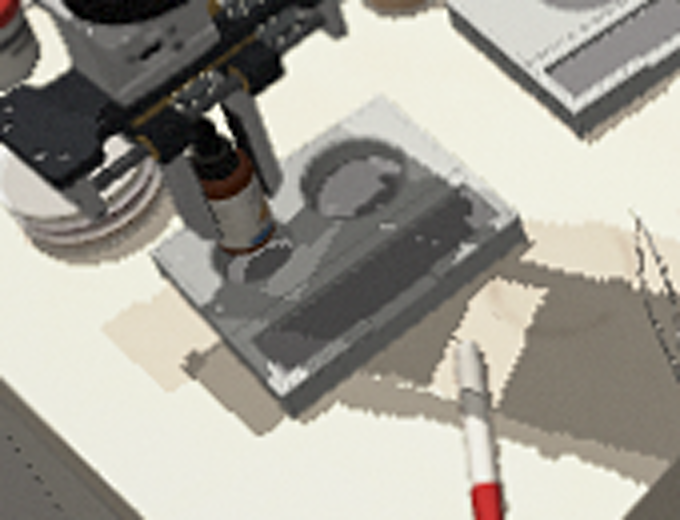

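The bottle hangs over the small well: its base is at about (250,248) in the crop and the well at (255,265). I'll lower it.

```bash
python3 -m handwheel '[[[0,-1.5,0],0],[[8,0,0],0],[[8,0,0],0],[[7,0,0],0],[[4,0,0],0],[[3,0,0],0],[[1,0,0],0],[[0,0,0],0],[[0,0,0],0],[[0,0,0],0]]'
```

```text
clock: 9.45
eef_pos: [629.0, 310.7, 42.6]
eef_rot: [-2.679, 1.571, 0.462]
wrist_force: [-0.1, -0.7, 0.0]
finger_gap: 32.3
```

```bash
python3 -m handwheel '[[[0,0,0],0],[[0,0,0],0],[[0,0,0],0],[[0,0,0],0],[[-10,0,0],0],[[-20,0,0],0],[[-30,0,0],0],[[-30,0,0],0],[[-30,0,0],0],[[0,0,0],0]]' 115 && python3 - <<'E'
from h import *
c=cam('scene');P=cloud(c)
for o in manip.cut_out('dropper_bottle','scene')[:2]:
    q=P[o['region']];print(o['confidence'],o['centre'],np.median(q,0).round(1),np.percentile(q,5,0).round(),np.percentile(q,97,0).round())
E
```

```text
clock: 10.7
eef_pos: [630.0, 311.1, 166.8]
eef_rot: [-2.734, 1.565, 0.408]
wrist_force: [-0.3, 0.2, -0.4]
finger_gap: 51.4
0.92 [121.8, 257.2] [619.7 313.7  62.5] [613. 298.  21.] [633. 326. 103.]
```

```bash
python3 -m handwheel '[[[0,40,20],0],[[0,47,20],0],[[0,47,20],0],[[0,47,20],0],[[0,47,21],0],[[0,47,21],0],[[0,47,21],0],[[0,47,21],0],[[0,47,21],0],[[0,40,20],0]]' 75 && python3 - <<'E'
from h import *
c=cam('scene');t=cam('top')
a=cv2.resize(c['pixels'][110:190,300:400,::-1],(500,400),interpolation=cv2.INTER_CUBIC)
b=cv2.resize(t['pixels'][195:255,330:405,::-1],(500,400)[:2],interpolation=cv2.INTER_CUBIC)
cv2.imwrite('pics/p2.png',cv2.resize(np.hstack([a,b]),(800,320)))
E
```

```text
clock: 12.05
eef_pos: [422.5, -146.6, 161.7]
eef_rot: [-0.372, 1.569, 2.769]
wrist_force: [0.9, 0.0, -0.1]
finger_gap: 66.5
```

View pics/p2.png

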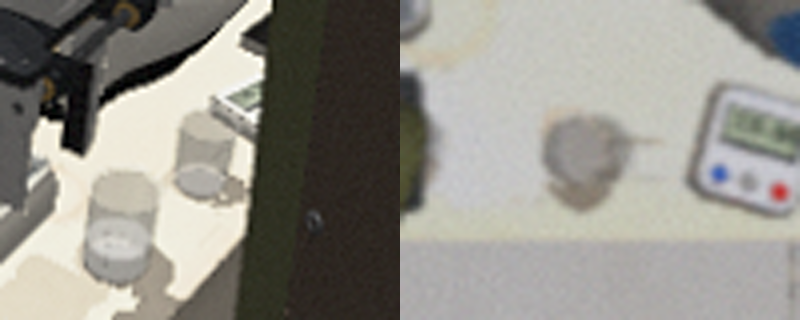

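```bash
python3 -m handwheel '[[[0,39,1],0],[[0,40,1],0],[[0,40,1],0],[[0,40,1],0],[[0,40,1],0],[[0,36.4,1.5],0],[[20,0,0],0],[[20,0,0],0],[[20,0,0],0],[[0,0,0],0]]'; python3 - <<'E'
from h import *
s=st();print(R.from_euler('xyz',s['eef_rot']).as_matrix().round(3))
for n in('scene','top'):
    c=cam(n);P=cloud(c)
    for o in manip.cut_out('small_beaker',n)[:2]:
        q=P[o['region']];print(n,o['confidence'],o['centre'],np.median(q,0).round(1),np.percentile(q,5,0).round(),np.percentile(q,97,0).round())
E
```

```text
clock: 13.4
eef_pos: [417.1, -379.5, 100.6]
eef_rot: [-0.825, 1.567, 2.317]
wrist_force: [-0.2, -0.2, 0.4]
finger_gap: 66.3
13.4 [ 417.1 -379.5  100.6] [-0.825  1.567  2.317] f [-0.2 -0.2  0.4] gap 66.28191508572576 j [-0.8   0.45  1.6   0.    1.1   0.77]
[[-0.003  0.    -1.   ]
 [ 0.003 -1.    -0.   ]
 [-1.    -0.003  0.003]]
top 0.34 [233.9, 163.7] [609.4  28.9  24.8] [545. -46.   6.] [676. 107.  32.]
```

```bash
python3 -m handwheel '[[[10,2,0.5],0],[[15,0,0],0],[[15,0,0],0],[[15,0,0],0],[[8,0,0],0],[[3,0,0],0],[[0,0,0],0],[[0,0,0],0],[[0,0,0],0],[[0,0,0],0]]' && python3 -m handwheel '[[[0,0,0],0],[[0,0,0],0],[[0,0,0],0],[[0,0,0],0],[[0,0,0],0],[[0,0,0],0],[[-10,0,0],0],[[-30,0,0],0],[[-30,0,0],0],[[-30,0,0],0]]' 255 12
```

```text
clock: 14.85
eef_pos: [416.9, -382.8, 36.7]
eef_rot: [2.27, 1.57, -0.872]
wrist_force: [-0.4, -0.6, -0.4]
finger_gap: 66.4
clock: 16.1
eef_pos: [416.8, -382.7, 138.1]
eef_rot: [2.293, 1.57, -0.849]
wrist_force: [-0.4, 0.4, -0.4]
finger_gap: 43.6
```

```bash
python3 -m handwheel '[[[0,-35,-5],0],[[0,-48,-10],0],[[0,-48,-20],0],[[0,-48,-20],0],[[0,-48,-20],0],[[0,-48,-20],0],[[0,-48,-20],0],[[0,-48,-20],0],[[0,-48,-20],0],[[0,-40,-20],0]]' && python3 -m handwheel '[[[0,-40,-10],0],[[0,-42,-10],0],[[0,-40,-5],0],[[0,-30,-4],0],[[0,-9.6,-2],0],[[0,0,0],0],[[20,0,0],0],[[20,0,0],0],[[15,0,0],0],[[0,0,0],0]]' && python3 - <<'E'
from h import *
st()
c=cam('scene')
cv2.imwrite('pics/p3.png',cv2.resize(c['pixels'][190:320,70:240,::-1],None,fx=4,fy=4,interpolation=cv2.INTER_CUBIC))
E
```

```text
clock: 17.35
eef_pos: [592.4, 78.2, 137.3]
eef_rot: [-3.069, 1.57, 0.073]
wrist_force: [-0.8, -0.2, 0.5]
finger_gap: 44.2
clock: 18.6
eef_pos: [622.3, 237.4, 79.6]
eef_rot: [0.316, 1.568, -2.826]
wrist_force: [1.0, 0.7, -1.2]
finger_gap: 44.0
18.6 [622.3 237.4  79.6] [ 0.316  1.568 -2.826] f [ 1.   0.7 -1.2] gap 43.956870318401656 j [ 0.31  0.69  1.28 -0.    1.18  1.88]
```

View pics/p3.png

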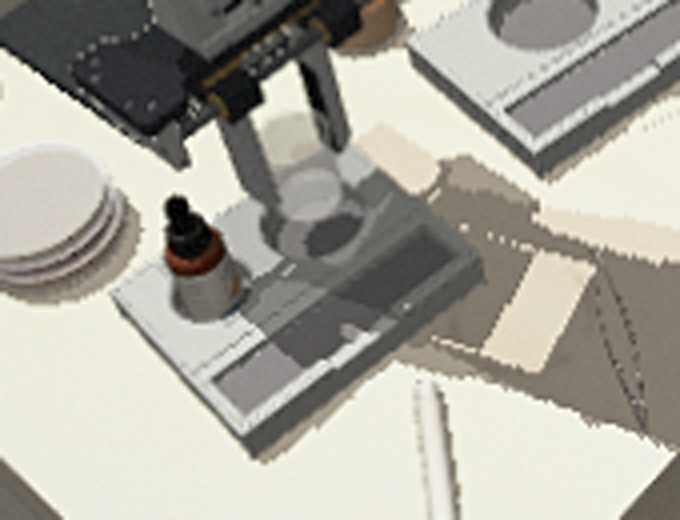

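The dropper stands in its well at (205,275), and the beaker is held above the larger well at (312,220). I'll lower the beaker 33 mm and release it.

```bash
python3 -m handwheel '[[[0,-1.3,-1],0],[[8,0,0],0],[[8,0,0],0],[[8,0,0],0],[[5,0,0],0],[[3,0,0],0],[[1,0,0],0],[[0,0,0],0],[[0,0,0],0],[[0,0,0],0]]'
```

```text
clock: 19.9
eef_pos: [624.0, 239.2, 48.6]
eef_rot: [-2.757, 1.571, 0.385]
wrist_force: [0.2, -1.2, -0.2]
finger_gap: 43.6
```

```bash
python3 -m handwheel '[[[1.5,0,0],0],[[1,0,0],0],[[0,0,0],0],[[0,0,0],0],[[0,0,0],0],[[0,0,0],0],[[0,0,0],0],[[0,0,0],0],[[0,0,0],0],[[0,0,0],0]]' && python3 -m handwheel '[[[0,0,0],0],[[0,0,0],0],[[0,0,0],0],[[0,0,0],0],[[-10,0,0],0],[[-20,0,0],0],[[-30,0,0],0],[[-30,0,0],0],[[-30,0,0],0],[[0,0,0],0]]' 103; python3 - <<'E'
from h import *
c=cam('scene');P=cloud(c)
for n in('small_beaker','dropper_bottle'):
  for o in manip.cut_out(n,'scene')[:1]:
    q=P[o['region']];print(n,o['confidence'],o['centre'],np.median(q,0).round(1),np.percentile(q,5,0).round(),np.percentile(q,97,0).round())
E
```

```text
clock: 21.15
eef_pos: [624.0, 239.2, 46.0]
eef_rot: [-1.668, 1.571, 1.474]
wrist_force: [-0.9, 0.7, -0.6]
finger_gap: 44.0
clock: 22.4
eef_pos: [625.0, 239.5, 170.1]
eef_rot: [-2.835, 1.565, 0.306]
wrist_force: [-0.0, 0.0, 0.2]
finger_gap: 56.0
small_beaker 0.94 [144.8, 241.5] [618.1 239.5  45.9] [602. 219.  18.] [642. 258.  67.]
dropper_bottle 0.8 [120.1, 257.6] [619.4 314.3  63.5] [613. 300.  23.] [633. 326. 104.]
```

```bash
python3 -m handwheel '[[[0,10,40],0],[[0,17,51],0],[[0,17.5,51],0],[[0,18,51],0],[[0,0,0],-0.18],[[0,0,0],-0.18],[[0,0,0],-0.18],[[0,0,0],-0.18],[[0,0,0],-0.18],[[0,0,0],-0.18]]' 140 && python3 -m handwheel '[[[0,0,0],-0.18],[[0,0,0],-0.18],[[0,0,0],-0.18],[[0,0,0],-0.18],[[0,0,0],-0.18],[[0,0,0],-0.18],[[0,0,0],-0.18],[[0,0,0],-0.184],[[0,0,0],0],[[0,0,0],0]]'; cat >> h.py <<'E'
def px(c,u,v,z):
    K=c['mtx'];d=np.array([(u-K[0][2])/K[0][0],(v-K[1][2])/K[1][1]]);s=d
    for _ in range(8): s=d/(1+c['k1']*(s@s))
    r=Rc(c)@np.array([s[0],-s[1],-1]);o=np.array(c['xyz']);return (o+r*(z-o[2])/r[2])
def yaw(): # angle of tool y, deg
    m=R.from_euler('xyz',manip.read_state()['eef_rot']).as_matrix();return np.degrees(np.arctan2(m[1,1],m[0,1]))
E
python3 - <<'E'
from h import *
st();print(yaw())
c=cam('top')
for z,p in((5,[(147,127),(209,38)]),(5,[(245,123),(331,38)]),(8,[(22,122),(95,29)])):
    e=[px(c,130+u/2.9-.33,190+v/2.9-.33,z) for u,v in p];d=e[1]-e[0]
    print(np.round(e,1),((e[0]+e[1])/2).round(1),np.linalg.norm(d),np.degrees(np.arctan2(d[1],d[0])))
E
```

```text
clock: 23.8
eef_pos: [430.5, 176.5, 165.1]
eef_rot: [-0.786, 1.569, -2.842]
wrist_force: [0.3, 0.7, 1.1]
finger_gap: 42.4
clock: 25.05
eef_pos: [430.8, 176.6, 165.6]
eef_rot: [-2.244, 1.57, -2.866]
wrist_force: [-0.2, -0.2, 0.2]
finger_gap: 42.6
25.05 [430.8 176.6 165.6] [-2.244  1.57  -2.866] f [-0.2 -0.2  0.2] gap 42.56440463549714 j [ 0.31  0.16  1.81  0.    1.17 -0.64]
54.3596731798879
[[383.4 211.7   5. ]
 [483.1 142.4   5. ]] [433.2 177.    5. ] 121.46742793712129 -34.80730649002691
[[387.5 101.4   5. ]
 [482.4   4.5   5. ]] [434.9  52.9   5. ] 135.60276410596876 -45.55101721996795
[[389.5 352.3   8. ]
 [493.8 271.1   8. ]] [441.6 311.7   8. ] 132.21029509629645 -37.921503991521746
```

```bash
python3 -m handwheel '[[[25,1,0.7],0],[[30,0,0],0],[[30,0,0],0],[[30,0,0],0],[[20,0,0],0],[[10,0,0],0],[[3,0,0],0],[[0,0,0],0],[[0,0,0],0],[[0,0,0],0]]' && python3 -c "
from h import *
st();print(yaw())"
```

```text
clock: 26.35
eef_pos: [432.3, 177.2, 18.4]
eef_rot: [0.892, 1.57, 0.274]
wrist_force: [0.5, -0.3, -0.1]
finger_gap: 42.3
26.35 [432.3 177.2  18.4] [0.892 1.57  0.274] f [ 0.5 -0.3 -0.1] gap 42.31049825733706 j [ 0.31  0.4   1.92 -0.    0.82 -0.64]
54.59828233971802
```

```bash
python3 -m handwheel '[[[2,0,0],0],[[1,0,0],0],[[0,0,0],0],[[0,0,0],0],[[0,0,0],0],[[0,0,0],0],[[0,0,0],0],[[0,0,0],0],[[0,0,0],0],[[0,0,0],0]]' 140 && python3 -m handwheel '[[[0,0,0],0],[[0,0,0],0],[[0,0,0],0],[[0,0,0],0],[[0,0,0],0],[[0,0,0],0],[[-5,0,0],0],[[-20,0,0],0],[[-30,0,0],0],[[-30,0,0],0]]' 255 15
```

```text
clock: 27.6
eef_pos: [432.1, 177.1, 15.0]
eef_rot: [0.923, 1.571, 0.306]
wrist_force: [0.4, 0.1, -0.2]
finger_gap: 42.6
clock: 28.85
eef_pos: [432.0, 177.1, 101.1]
eef_rot: [-1.898, 1.571, -2.515]
wrist_force: [0.5, -0.3, 0.0]
finger_gap: 14.8
```

```bash
python3 -m handwheel '[[[0,0,0],0.173],[[0,0,0],0.173],[[0,0,0],0.173],[[0,0,0],0.173],[[0,0,0],0.173],[[0,0,0],0.173],[[0,29,-27.4],0],[[0,29,-27.4],0],[[0,29,-27.5],0],[[0,29.3,-27.5],0]]' && python3 -m handwheel '[[[0,0,0],0],[[0,0,0],0],[[10,0,0],0],[[10,0,0],0],[[5,0,0],0],[[0,0,0],0],[[0,0,0],0],[[0,0,0],0],[[0,0,0],0],[[0,0,0],0]]' && python3 - <<'E'
from h import *
st();print(yaw())
c=cam('scene')
cv2.imwrite('pics/p4.png',cv2.resize(c['pixels'][200:330,90:250,::-1],None,fx=4.5,fy=4.5,interpolation=cv2.INTER_CUBIC))
E
```

```text
clock: 30.1
eef_pos: [558.2, 277.4, 100.2]
eef_rot: [0.216, 1.571, -1.44]
wrist_force: [-1.1, 0.5, -0.3]
finger_gap: 14.6
clock: 31.35
eef_pos: [557.4, 276.6, 75.0]
eef_rot: [2.009, 1.571, 0.353]
wrist_force: [0.8, -0.2, -0.0]
finger_gap: 14.7
31.35 [557.4 276.6  75. ] [2.009 1.571 0.353] f [ 0.8 -0.2 -0. ] gap 14.698774474692636 j [ 0.4   0.6   1.44 -0.    1.11  0.49]
-4.871772395248605
```

View pics/p4.png

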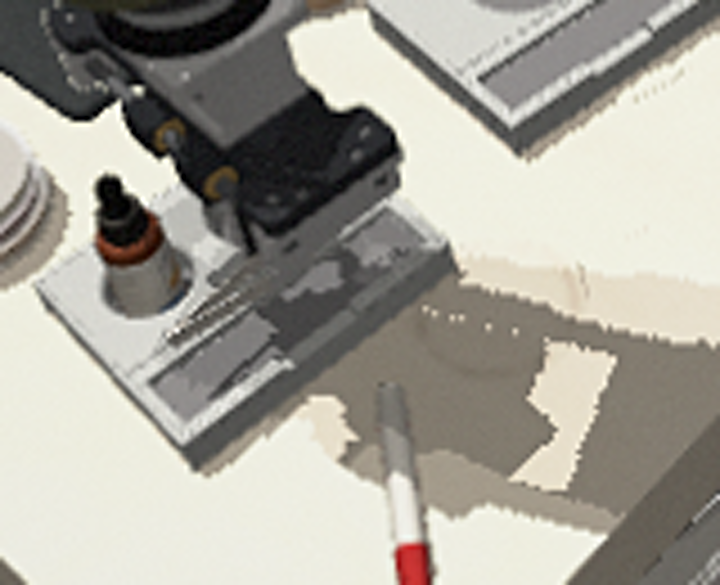

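The forceps hang parallel to the groove, with the free end at (180,335) in the crop and the bottle at (130,250). I'll lower them slowly.

```bash
python3 -m handwheel '[[[5,0,0],0],[[6,0,0],0],[[6,0,0],0],[[6,0,0],0],[[5,0,0],0],[[4,0,0],0],[[2,0,0],0],[[0,0,0],0],[[0,0,0],0],[[0,0,0],0]]'
```

```text
clock: 32.65
eef_pos: [557.4, 276.6, 41.1]
eef_rot: [1.948, 1.571, 0.292]
wrist_force: [-0.3, 0.5, -0.8]
finger_gap: 14.5
```

```bash
python3 -m handwheel '[[[1,0,0],0],[[0,0,0],0],[[0,0,0],0],[[0,0,0],0],[[0,0,0],0],[[-5,0,0],0],[[-20,0,0],0],[[-30,0,0],0],[[-30,0,0],0],[[-30,0,0],0]]' 185 && python3 -m handwheel '[[[0,-10,20],0],[[0,-40,40],0],[[0,-40,40],0],[[0,0,50],0],[[0,0,50],0],[[0,0,50],0],[[0,0,50],0],[[0,0,10],0],[[0,0,0],0],[[0,0,0],0]]' 30 && python3 - <<'E'
from h import *
st();print(yaw())
c=cam('scene')
cv2.imwrite('pics/p5.png',cv2.resize(c['pixels'][200:330,90:250,::-1],None,fx=4.5,fy=4.5,interpolation=cv2.INTER_CUBIC))
E
```

```text
clock: 33.9
eef_pos: [557.4, 276.7, 157.6]
eef_rot: [2.049, 1.569, 0.393]
wrist_force: [-0.5, -0.4, -0.7]
finger_gap: 26.0
clock: 35.15
eef_pos: [441.5, -23.7, 155.3]
eef_rot: [1.808, 1.57, 0.153]
wrist_force: [0.8, 0.3, -0.5]
finger_gap: 83.0
35.15 [441.5 -23.7 155.3] [1.808 1.57  0.153] f [ 0.8  0.3 -0.5] gap 82.95006048836166 j [-0.14  0.12  1.88  0.    1.13 -0.05]
-4.810043120756252
```

View pics/p5.png

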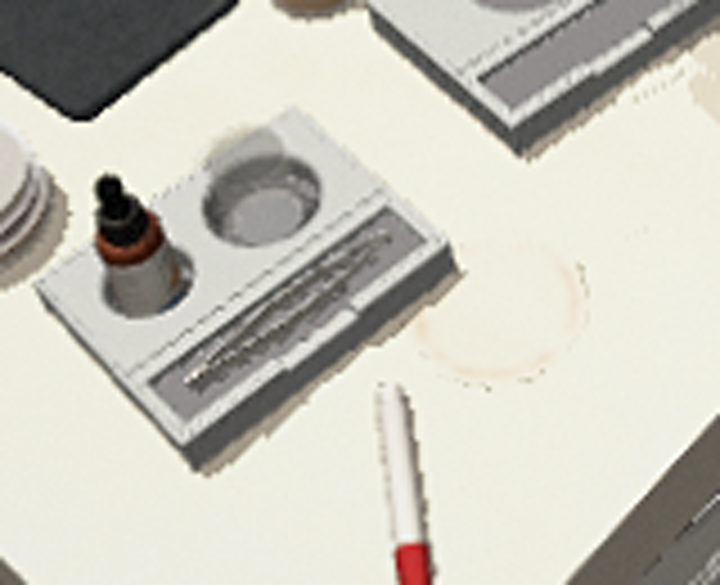

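The forceps lie in the groove from (190,380) to (390,235). The bottle (145,255) and beaker (262,190) both stand in their wells. The cup is next.

```bash
python3 -m handwheel '[[[0,0,0],0.186],[[0,0,0],0.186],[[0,0,0],0.186],[[0,0,0],0.186],[[0,0,0],0.186],[[0,0,0],0.186],[[0,0,0],0.186],[[0,0,0],0.185],[[0,20,5],0],[[0,16.9,4],0]]' && python3 -m handwheel '[[[0,0,0],0],[[20,0,0],0],[[25,0,0],0],[[25,0,0],0],[[20,0,0],0],[[10,0,0],0],[[4,0,0],0],[[0,0,0],0],[[0,0,0],0],[[0,0,0],0]]' && python3 -m handwheel '[[[0,0,0],0],[[0,0,0],0],[[0,0,0],0],[[0,0,0],0],[[0,0,0],0],[[0,0,0],0],[[-10,0,0],0],[[-20,0,0],0],[[-20,0,0],0],[[0,0,0],0]]' 255 20; python3 -c "
from h import *
st();print(yaw())"
```

```text
clock: 36.45
eef_pos: [432.3, -61.0, 155.0]
eef_rot: [-0.343, 1.571, 2.8]
wrist_force: [0.4, 0.3, 0.3]
finger_gap: 82.7
clock: 37.7
eef_pos: [432.5, -61.6, 51.4]
eef_rot: [2.966, 1.57, -0.177]
wrist_force: [-0.6, -0.1, -0.3]
finger_gap: 83.2
clock: 38.95
eef_pos: [433.0, -61.6, 102.3]
eef_rot: [2.924, 1.568, -0.219]
wrist_force: [0.5, -0.2, 0.1]
finger_gap: 61.5
38.95 [433.  -61.6 102.3] [ 2.924  1.568 -0.219] f [ 0.5 -0.2  0.1] gap 61.50004522125187 j [-0.23  0.19  1.95  0.    1.    1.35]
-90.06484287461443
```

```bash
python3 -m handwheel '[[[0,-11,-20],0],[[0,-11,-27],0],[[0,-11,-27],0],[[0,-11,-27],0],[[0,-11,-27],0],[[0,-11,-27],0],[[0,-11,-27],0],[[0,-8.3,-19.7],0],[[0,0,0],0],[[0,0,0],0]]' && python3 -m handwheel '[[[10,0,0],0],[[5,0,0],0],[[0,0,0],0],[[0,0,0],0],[[0,0,0],0],[[0,0,0],0],[[0,0,0],0],[[0,0,0],0],[[0,0,0],0],[[0,0,0],0]]';python3 - <<'E'
from h import *
st();print(yaw())
c=cam('scene')
cv2.imwrite('pics/p6.png',cv2.resize(c['pixels'][140:270,130:290,::-1],None,fx=4.5,fy=4.5,interpolation=cv2.INTER_CUBIC))
E
```

```text
clock: 40.2
eef_pos: [633.3, 23.3, 100.2]
eef_rot: [0.01, 1.57, -3.133]
wrist_force: [0.0, 0.1, -0.9]
finger_gap: 62.1
clock: 41.45
eef_pos: [634.1, 23.6, 85.9]
eef_rot: [-0.045, 1.571, 3.095]
wrist_force: [-0.1, -0.1, -0.4]
finger_gap: 61.6
41.45 [634.1  23.6  85.9] [-0.045  1.571  3.095] f [-0.1 -0.1 -0.4] gap 61.55785205492918 j [-0.02  0.61  1.39  0.    1.14  1.55]
-90.0700349817068
```

View pics/p6.png

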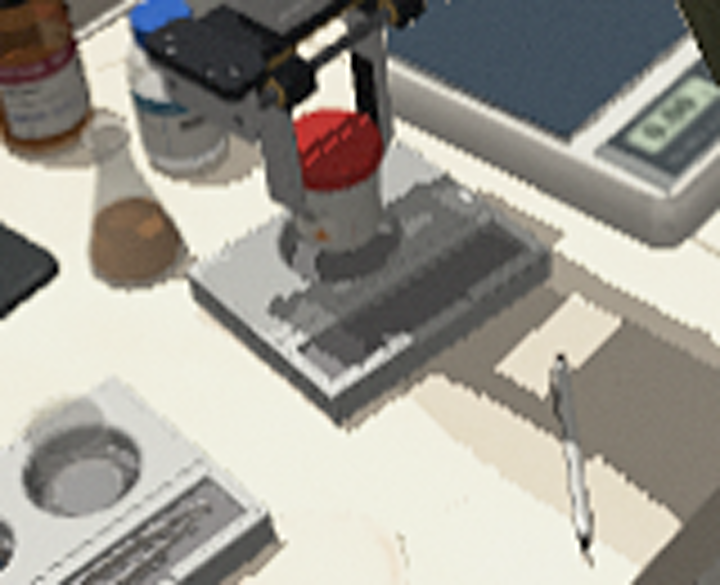

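The cup (340,185) is centred over the well (340,245). I'll lower it 25 mm and release.

```bash
python3 -m handwheel '[[[5,0,-0.5],0],[[6,0,0],0],[[6,0,0],0],[[4,0,0],0],[[3,0,0],0],[[1,0,0],0],[[0,0,0],0],[[0,0,0],0],[[0,0,0],0],[[0,0,0],0]]'
```

```text
clock: 42.75
eef_pos: [634.6, 23.5, 61.0]
eef_rot: [-3.002, 1.571, 0.138]
wrist_force: [0.9, -1.2, -0.4]
finger_gap: 61.3
```

```bash
python3 -m handwheel '[[[0,0,0],0],[[0,0,0],0],[[0,0,0],0],[[0,0,0],0],[[0,0,0],0],[[-10,0,0],0],[[-20,0,0],0],[[-30,0,0],0],[[-30,0,0],0],[[0,0,0],0]]' 38 && python3 -m handwheel '[[[0,-20,20],0],[[0,-44,29],0],[[0,-45,29],0],[[0,-45,29],0],[[0,-45,29],0],[[0,-45,29],0],[[0,-44,28],0],[[0,0,0],-0.177],[[0,0,0],-0.177],[[0,0,0],-0.177]]' 140 && python3 -m handwheel '[[[0,0,0],-0.177],[[0,0,0],-0.177],[[0,0,0],-0.177],[[0,0,0],-0.177],[[0,0,0],-0.177],[[0,0,0],-0.177],[[0,0,0],-0.177],[[0,0,0],-0.177],[[0,0,0],-0.177],[[0,0,0],-0.177]]' && python3 -m handwheel '[[[0,0,0],-0.177],[[20,0,0],0],[[30,0,0],0],[[20,0,0],0],[[0,0,0],0],[[0,0,0],0],[[0,0,0],0],[[0,0,0],0],[[0,0,0],0],[[0,0,0],0]]';python3 - <<'E'
from h import *
st();print(yaw())
for n in('scene','top'):
    c=cam(n);P=cloud(c)
    for t in('sample_cup','marker'):
      for o in manip.cut_out(t,n)[:1]:
        q=P[o['region']];print(n,t,o['confidence'],o['centre'],np.median(q,0).round(1),np.percentile(q,3,0).round(),np.percentile(q,97,0).round())
E
```

```text
clock: 44.0
eef_pos: [635.8, 23.6, 154.8]
eef_rot: [3.127, 1.565, -0.016]
wrist_force: [-0.1, -0.2, -0.0]
finger_gap: 79.9
clock: 45.25
eef_pos: [441.6, 311.8, 150.6]
eef_rot: [0.037, 1.57, -2.569]
wrist_force: [0.9, 0.6, 0.1]
finger_gap: 42.3
clock: 46.5
eef_pos: [441.7, 311.7, 150.6]
eef_rot: [-1.748, 1.57, -2.584]
wrist_force: [-0.3, 0.1, 0.7]
finger_gap: 42.7
clock: 47.75
eef_pos: [441.9, 311.8, 81.0]
eef_rot: [1.554, 1.571, 0.889]
wrist_force: [0.9, 0.3, -0.2]
finger_gap: 42.2
47.75 [441.9 311.8  81. ] [1.554 1.571 0.889] f [ 0.9  0.3 -0.2] gap 42.153732777986136 j [ 0.55  0.43  1.68  0.    1.03 -0.36]
51.90905424560552
scene marker 0.7 [180.9, 316.8] [430.  319.7  13.7] [388. 274.  -0.] [489. 353.  17.]
top sample_cup 0.76 [237.6, 151.8] [635.   19.7  74.6] [610.  -4.  68.] [661.  47.  79.]
top marker 0.41 [152.1, 207.9] [472.9 287.8  13. ] [450. 271.   8.] [492. 306.  21.]
```

```bash
python3 -m handwheel '[[[20,0,0],0],[[20,0,0],0],[[15,0,0],0],[[7,0,0],0],[[3,0,0],0],[[0,0,0],0],[[0,0,0],0],[[0,0,0],0],[[0,0,0],0],[[0,0,0],0]]' && python3 -m handwheel '[[[0,0,0],0],[[0,0,0],0],[[0,0,0],0],[[0,0,0],0],[[0,0,0],0],[[0,0,0],0],[[-5,0,0],0],[[-20,0,0],0],[[-30,0,0],0],[[-30,0,0],0]]' 255 15; python3 -c "
from h import *
st();print(yaw())"
```

```text
clock: 49.3
eef_pos: [442.0, 311.8, 16.0]
eef_rot: [1.241, 1.571, 0.576]
wrist_force: [-0.4, -0.0, 0.4]
finger_gap: 42.5
clock: 50.55
eef_pos: [441.8, 311.7, 102.1]
eef_rot: [-1.66, 1.571, -2.324]
wrist_force: [0.6, 0.4, 0.3]
finger_gap: 15.2
50.55 [441.8 311.7 102.1] [-1.66   1.571 -2.324] f [0.6 0.4 0.3] gap 15.219797145885561 j [ 0.55  0.4   1.67 -0.    1.07 -0.36]
51.91128749777699
```

```bash
python3 -m handwheel '[[[0,0,0],0.174],[[0,0,0],0.174],[[0,0,0],0.174],[[0,0,0],0.174],[[0,0,0],0.174],[[0,0,0],0.175],[[0,20,43],0],[[0,27,43],0],[[0,27,43],0],[[0,27,43],0]]' && python3 -m handwheel '[[[0,27,43],0],[[0,34.1,43.3],0],[[0,0,0],0],[[10,0,0],0],[[15,0,0],0],[[5,0,0],0],[[0,0,0],0],[[0,0,0],0],[[0,0,0],0],[[0,0,0],0]]';python3 - <<'E'
from h import *
st();print(yaw())
c=cam('scene')
cv2.imwrite('pics/p7.png',cv2.resize(c['pixels'][140:270,130:290,::-1],None,fx=4.5,fy=4.5,interpolation=cv2.INTER_CUBIC))
E
```

```text
clock: 51.8
eef_pos: [518.7, 125.9, 101.4]
eef_rot: [1.931, 1.57, 0.221]
wrist_force: [0.5, 0.6, -0.1]
finger_gap: 15.1
clock: 53.05
eef_pos: [566.8, 33.5, 71.2]
eef_rot: [1.743, 1.57, 0.033]
wrist_force: [0.2, -0.7, 0.3]
finger_gap: 15.2
53.05 [566.8  33.5  71.2] [1.743 1.57  0.033] f [ 0.2 -0.7  0.3] gap 15.163262700665234 j [-0.01  0.5   1.61  0.    1.04  0.13]
-7.966144390835015
```

View pics/p7.png

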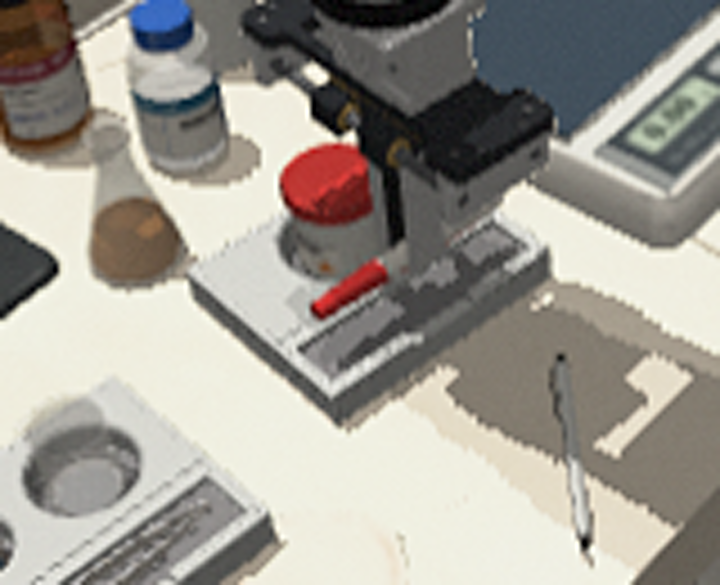

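The marker hangs parallel over the groove, with its cap end at (315,308), and the cup stands in its well at (335,210). I'll lower and release it.

```bash
python3 -m handwheel '[[[5,0,0],0],[[6,0,0],0],[[6,0,0],0],[[6,0,0],0],[[4,0,0],0],[[3,0,0],0],[[1,0,0],0],[[0,0,0],0],[[0,0,0],0],[[0,0,0],0]]' && python3 -m handwheel '[[[0.5,0,0],0],[[0,0,0],0],[[0,0,0],0],[[0,0,0],0],[[0,0,0],0],[[-5,0,0],0],[[-20,0,0],0],[[-30,0,0],0],[[-30,0,0],0],[[-30,0,0],0]]' 185 && python3 -m handwheel '[[[-10,-20,0],0],[[0,-40,0],0],[[0,-40,0],0],[[0,-40,30],0],[[0,-20,50],0],[[0,0,50],0],[[0,0,50],0],[[0,0,50],0],[[0,0,0],0],[[0,0,0],0]]'; python3 - <<'E'
from h import *
st()
for n in('scene','top'):
    c=cam(n)
    cv2.imwrite(f'pics/{n}9.png',cv2.resize(c['pixels'][110:350,60:380,::-1],(800,600),interpolation=cv2.INTER_CUBIC))
    P=cloud(c)
    for t in 'dropper_bottle small_beaker forceps sample_cup marker large_beaker pen'.split():
      for o in manip.cut_out(t,n)[:1]:
        q=P[o['region']];print(n,t,round(o['confidence'],2),np.median(q,0).round(1),np.percentile(q,3,0).round(),np.percentile(q,97,0).round())
E
```

```text
clock: 54.35
eef_pos: [566.7, 33.5, 40.1]
eef_rot: [1.779, 1.571, 0.069]
wrist_force: [-0.1, 1.1, -0.3]
finger_gap: 15.0
clock: 55.6
eef_pos: [566.6, 33.5, 155.8]
eef_rot: [1.738, 1.571, 0.028]
wrist_force: [0.1, 0.5, 0.4]
finger_gap: 25.7
clock: 56.85
eef_pos: [376.3, -171.7, 164.6]
eef_rot: [2.388, 1.571, 0.678]
wrist_force: [0.2, 0.2, -0.1]
finger_gap: 25.8
56.85 [ 376.3 -171.7  164.6] [2.388 1.571 0.678] f [ 0.2  0.2 -0.1] gap 25.83463953915093 j [-0.52  0.05  1.94  0.    1.15 -0.38]
scene dropper_bottle 0.88 [619.9 313.2  62.5] [613. 294.  20.] [635. 326. 106.]
scene small_beaker 0.85 [619.7 239.2  47.3] [601. 218.  20.] [642. 258.  66.]
scene forceps 0.57 [558.1 276.1  26.8] [548. 218.  21.] [564. 334.  34.]
scene sample_cup 0.61 [622.1  33.5  72.3] [605.   1.  17.] [657.  52.  77.]
scene marker 0.69 [562.1  30.5  34.4] [551. -26.  23.] [576.  96.  39.]
scene large_beaker 0.84 [ 414.2 -246.9   42.5] [ 392. -290.    4.] [ 440. -237.   69.]
scene pen 0.73 [578.6 279.9  26.7] [527. 194.   6.] [662. 356.  30.]
top small_beaker 0.6 [625.3 244.6  30.3] [603. 219.   6.] [644. 260.  66.]
top marker 0.55 [567.3  37.8  35.4] [555. -23.  22.] [581.  95.  41.]
top large_beaker 0.47 [ 421.6 -270.    25.3] [ 400. -290.   17.] [ 444. -240.   70.]
top pen 0.67 [431.4  59.4   6.9] [397.  17.   1.] [474.  95.  13.]
```

View pics/scene9.png

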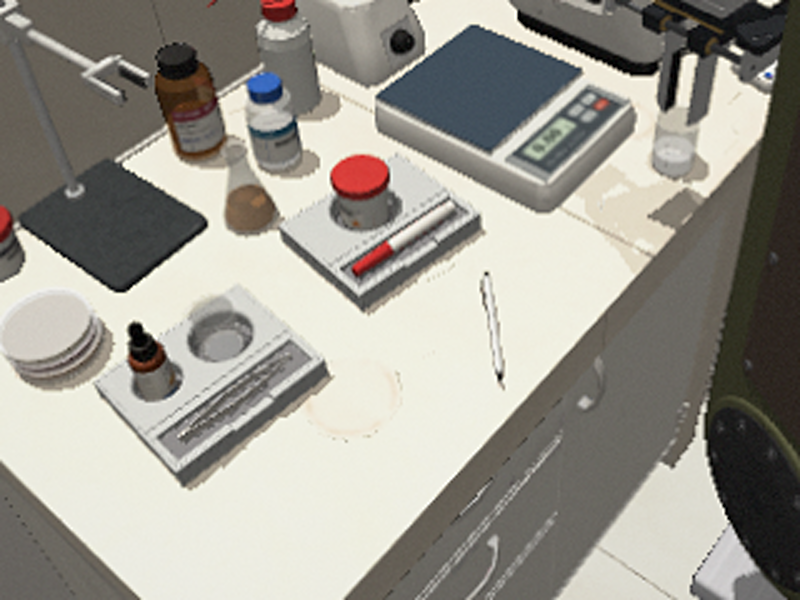

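View pics/top9.png

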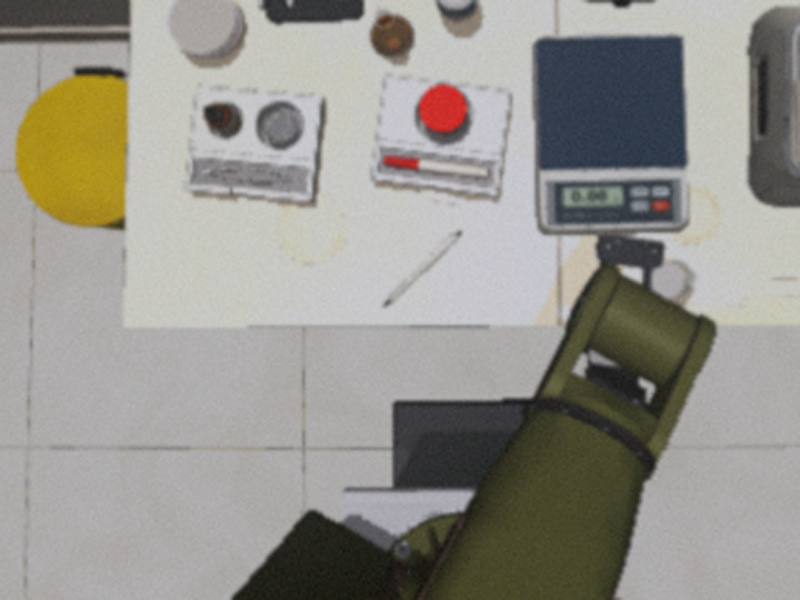

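All five items are in place, the spares haven't moved, and the arm is clear of everything. I'll hand in.

```bash
python3 -c "
from cell import manip
print(manip.sign_off())"
```

```text
the job is handed in; nothing more can be done
None
```

Both kits are made up and the job was handed in at about 57 s.

- **Staining kit:** the dropper bottle is upright in the smaller well, the smaller beaker is upright in the larger well, and the forceps lie in the groove.
- **Sampling kit:** the lidded cup is upright in its well, and the marker lies in the groove.
- **Order:** I placed the items in the order you listed them.

**Last checks:**
- **Heights and positions:** the final pictures and depth readings agree. The tops are close to where they should be when seated: bottle about 106 mm, beaker 66, cup 77, marker 39, and the forceps are down in the groove.
- **Spares:** the larger beaker and the pen are where they started.
- **Arm:** it was standing clear. The wrist forces I read after each move were about 2 N or less.

**Disagreements:**
- The two cameras differed by 2–4 mm in x, so I averaged them; this was well within the fits.
- In the last scene view, the network labelled the stain tray as "pen". The top view and the picture both show the real pen untouched.
- The top-view search did not report the dropper bottle, forceps or cup in the last check, but all three show in that picture and in the scene view.

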